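# Set up the cap torque tester for a pump bottle

### The job

Get the cap torque tester ready to check the pump bottle that stands to its left, beside the open bottle and the beaker: lift the tester's red clamp lever fully up, set the bottle gently upright on the tester's round platform against the two rubber posts, swing the lever fully down again so that the clamp holds the bottle, and turn the black range selector until its white pointer clicks in at the orange mark. Do not tip the bottle, and leave the open bottle, the beaker and the dropper bottle where they are.

Things in the scene. Friction and masses are not known exactly. Their poses are not given: they have to be found in the camera images.
- tester: cap torque tester, fixed: white housing, dark foot. Origin on the table; x to its rear, y to its left, z up. Housing x -115 to 82, y +-100 mm; top flat at z 60 from x -20 back, before that a console sloping 18 deg down to the front. Posts 16 mm thick at x -2 and 46, y 68, up to z 108. Clamp's steel bracket on the right: x 6 to 38, y -95 to -44, up to z 112 mm
- nest (a point): point on the round platform's rubber top (tester x 22, y 34, z 66 mm) where the bottle's axis stands when the bottle touches both posts; axes as the tester's. The clamp pushes to +y. Lever fully up: 17 mm free between bottle and pad; lever down, no bottle: the pad reaches 4 mm into the bottle's place
- clamp_lever (a joint): angle of the clamp lever: 0 = fully down (shut; the lever points to the tester's -y and rises by 0.44 rad above level), grows as it is lifted, 1.31 rad = fully up (open; upright, leaning 10 deg to the platform). Stays where it is left. Swings in the tester's plane x = 22 mm
- lever_hinge (a point): hinge axis of the clamp lever (along the tester's x axis), fixed in the tester at x 22, y -78, z 100 mm; axes as the tester's
- lever_grip (a point): middle of the lever's round red grip (17 mm thick, from 44 to 106 mm from the hinge), 78 mm from the hinge; turns with the lever: x along the hinge axis, -y along the grip away from the hinge
- clamp_pad: black rubber pad of the clamp, 34 (x) x 9 (y) x 26 (z) mm, sprung; moves along the tester's y, presses on the bottle with 5 to 10 N when the lever is down. Origin on the plunger's axis, 100 mm above the table, 3 mm behind the face that meets the bottle; axes as the tester's
- selector (a joint): angle of the range selector, clockwise positive seen from above; six detents 0.628 rad apart: 0 = white bar (pointer to the tester's left, +y), 0.628 = orange mark, 1.257 = blue, 1.885 = green, 2.513 = violet, 3.142 = white dot (pointer to the right). Leaving a detent takes about 0.12 N m
- selector_grip (a point): point on the selector's axis, 26 mm above the console, in its black bar handle: bar 60 mm long, 14 mm wide, top 33 mm and foot 7 mm above the console, on a skirt 54 mm across. Turns with the knob: x = where the white pointer points, along the bar; z = axis of the knob, out of the console
- orange_mark (a point): the orange dot, 9 mm across, on the dial plate 38.5 mm from the selector's axis; second mark from the left, beside the white bar
- pump_bottle: the amber pump bottle to be checked, standing on the table to the left of the tester, next to the open bottle and the beaker: 0.43 kg, body 68 mm across and about 120 mm high, 204 mm high over all, black pump on top. Origin at the bottom; z up the bottle, -y the way the pump's spout points
- bottle_axis (a point): the point on the round body's axis at the bottom of that bottle (4 mm to +y of the bottle's origin); axes as the bottle's
- pump_head (a point): the middle of that bottle's black pump head, 190 mm above the bottle's bottom: a block 20 mm wide (bottle's x), 52 mm long (y), from 172 to 204 mm above the bottom; a firm place to grip across x from above
- open_bottle: amber bottle without a pump, 68 mm across, 156 mm high, standing near the pump bottle; leave it alone; origin at the centre of the bottom
- beaker: grey steel beaker, 67 mm across, 78 mm high, standing near the pump bottle; leave it alone; origin at the centre of the bottom
- dropper_bottle: small brown dropper bottle, 33 mm across, 102 mm high, standing to the right of the tester; leave it alone; origin at the centre of the bottom

How it is judged:
By the outcome, as a careful person would: the job done as asked, in the order asked, and still so for the second after the job is handed in, with the robot touching nothing.
It also fails if it takes over 72 s, if anything falls off the work surface, if the arm or the gripper's body presses on something with over 40 N, if the wrist force passes 120 N, or if a joint passes its speed limit or range.

### The arm

A 6-joint arm with a two-finger parallel gripper is mounted at the origin on a cart in front of the work surface, level with it; the furniture and walls round the work are solid. World frame = base frame: x ahead of the robot, y to its left, z up, the work surface at z = 0. Lengths are in m, angles in degrees, forces in N, time in s.
With the tool pointing down it reaches from about 0.35 to 0.875 m from the base axis. Payload 4.2 kg.
Tool frame: the origin (TCP) lies on the centre line of the jaws, within the pads' length; the fingertips stand r.tip_extent ahead of it and the grasp point (between the pads) lies 11 mm behind it (r.tip_extent is the distance from the TCP to the fingertips, in m); z points along the fingers, y is the line along which they close (so a half turn about z gives the same grasp; the last joint's range is limited). The gripper opens to 87 mm and grips with 3 to 60 N. Pads are 19 mm wide; open, the fingers measure 117 mm over their backs; the gripper's body (75 mm by 190 mm) begins 51 mm behind the grasp point.
Start: joints at [78.243, 22.042, 0.453, 0, -68.411, -14.817], TCP at [0.28, 0.559, 0.231] pointing down, gripper open.
Joint ranges: [-179.83, 179.83], [-69.29, 118.12], [-61.27, 80.66], [-181.25, 117.63], [-171.15, -9.14], [-177.46, 177.46]. Speed limits (degrees/s): [159.86, 159.86, 180, 180, 180, 180].

### API

Orientations are given as a 3x3 rotation matrix whose columns are the frame's x, y, z axes.
In Python, from station import r gives the robot as it stands.
- The arm moves only by the shell command python3 -m jog 'ROWS'. ROWS is text: rows parted by semicolons, each of 5 numbers parted by spaces: the opening, from 0 (shut) to 1 (fully open), then the shift along the world's x, y, z in mm, then the turn about the world's z in degrees. In form: hand dx dy dz roll; .... A call has 1 to 5 rows; each row shifts and turns the commanded pose from where the row before left it; what a row does not reach is not made up. A row lasts 1/8 s, in which the tool goes at most 62.5 mm and 10.7 degrees, less where a joint would pass 70% of its speed; a pose out of reach is approached as far as the arm can. A call is refused whole if a number of a shift passes 62.5 or a number of a turn 10.7, either way. A call with a gripper value outside its range is refused whole. The fingers move at their own pace and stop on an object; the grip force is fixed at half the most. Time passes only in rows, so rows that do not move let the fingers close. It gives the time, the measured TCP pose, the force, the opening and the grip force at its end, in the units of the state.
- r.sense(): the state, without advancing time (a new reading comes with each control period).
- r.capture(name): name is "scene" or "top"; returns a dict with "pixels" (480x640x3 uint8, red, green, blue), "fovy" (degrees; the focal length in pixels is half the picture's height over the tangent of half this angle, whatever the lens; pixels are square), "cx", "cy" (the principal point, pixels), "origin" and "orientation" of the camera in the world. Camera axes: x right, y down, z forward; pixel columns grow to the right and rows downward; lengths in m; the calibration is good to about 2 mm. A picture is of the moment at which its call begins. There is no depth.
- r.finish_job(): hands the job in; it is judged then, once.
The state is a dict: "time_s": time; "joints": joint angles; "joint_velocities": joint speeds; "effort": joint torques, N m; "tcp_pos": TCP position; "ee_rot": TCP orientation; "wrist_force": force on the tool from outside, world axes, zero at the start; "moment": the same for the moment, N m; "gripper_width": opening from 0.0 (shut) to 1.0 (fully open); "gripper_force": force on a finger pad.
Only numpy, scipy, OpenCV 4.12 (cv2) and the standard library are available. Lean on these libraries where they do the work, as an engineer would, in place of code of your own. Each camera call takes 0.05 s, during which the arm holds its last target. There are 200 camera calls.

## Working session

There is one attempt and no reset: what is moved stays moved. The work goes in short steps, Python scripts to look and compute and a shell command to move; the robot and the scene stay as the last step left them, time stands still between calls to the robot, and variables do not carry over. Pictures are saved under pics/ and viewed, at most 10 in all, crops included, and the job is handed in when it is done.

```bash
ls; mkdir -p pics; python3 - <<'E'
from station import r
import cv2,numpy as np
s=r.sense();print(s['time_s'],s['tcp_pos'],s['ee_rot'],r.tip_extent,s['gripper_width'])
for n in('scene','top'):
    c=r.capture(n);cv2.imwrite(f'pics/{n}0.png',c['pixels'][...,::-1])
    print(n,c['fovy'],c['cx'],c['cy'],c['origin'],np.round(c['orientation'],4).tolist(),[k for k in c])
E
```

```text
pics
0.0 [0.27931861 0.55846108 0.22945081] [[ 8.94290990e-01 -4.47485011e-01 -8.89012125e-04]
 [-4.47485885e-01 -8.94288798e-01 -1.98181387e-03]
 [ 9.17984193e-05  2.17013867e-03 -9.99997641e-01]] 0.008 1.0006879853366288
scene 51.13481116670709 319.6734512137583 245.24091189327638 [-0.03857569 -0.73344317  0.7592953 ] [[0.8015, -0.3567, 0.4799], [-0.5979, -0.4705, 0.649], [-0.0057, -0.8071, -0.5904]] ['pixels', 'fovy', 'cx', 'cy', 'origin', 'orientation']
top 50.19249166599151 323.69809986479515 232.35479475193935 [ 0.30853138 -0.04472824  1.23181873] [[0.017, -0.9835, 0.18], [-0.9998, -0.0157, 0.0088], [-0.0058, -0.1801, -0.9836]] ['pixels', 'fovy', 'cx', 'cy', 'origin', 'orientation']
```

View pics/scene0.png

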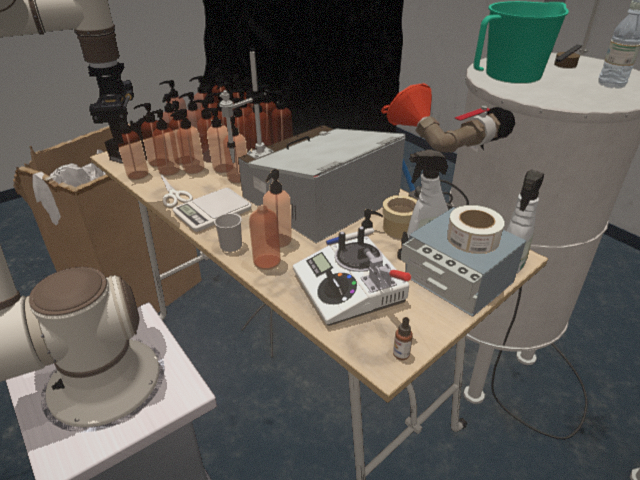

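View pics/top0.png

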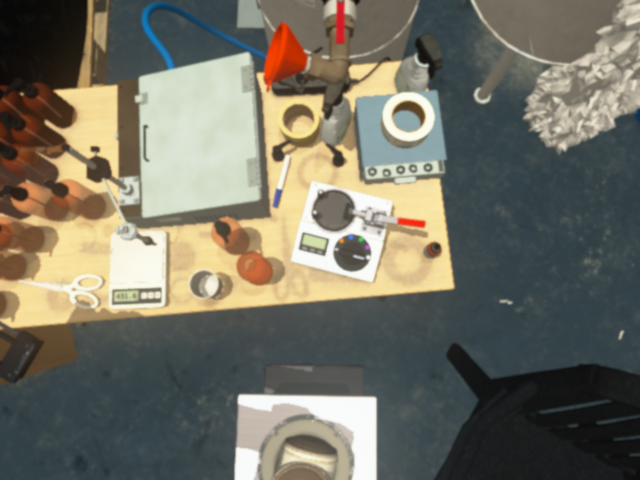

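```bash
python3 - <<'E'
import cv2
a=cv2.imread('pics/top0.png')[170:300,190:450];cv2.imwrite('pics/topc.png',cv2.resize(a,None,fx=3,fy=3,interpolation=cv2.INTER_CUBIC))
a=cv2.imread('pics/scene0.png')[165:335,210:420];cv2.imwrite('pics/scenec.png',cv2.resize(a,None,fx=3.5,fy=3.5,interpolation=cv2.INTER_CUBIC))
E
```

```text
(no output)
```

View pics/topc.png

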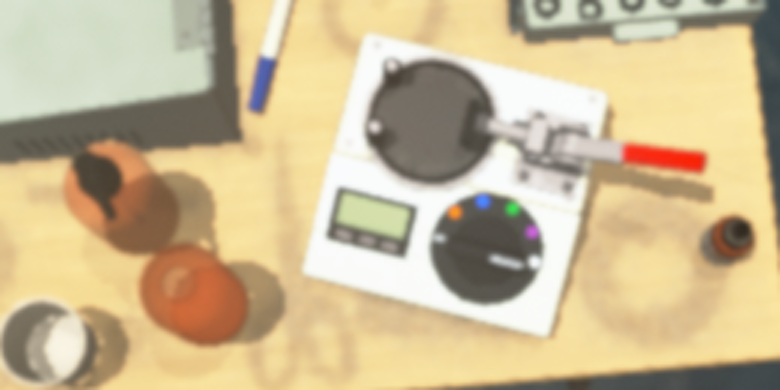

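View pics/scenec.png

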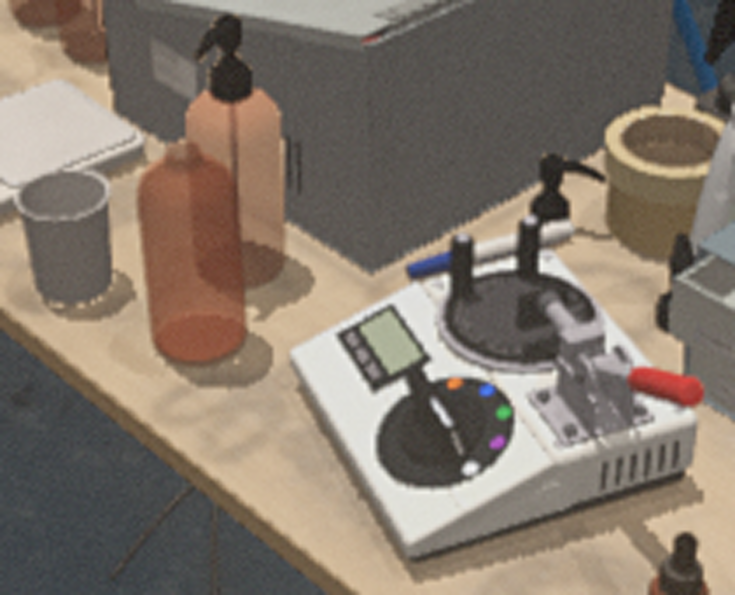

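```bash
cat > h.py <<'E'
import numpy as np,cv2
from scipy.optimize import least_squares
class Cam:
    def __init__(s,c):
        s.f=240/np.tan(np.radians(c['fovy'])/2);s.c=np.array([c['cx'],c['cy']]);s.o=np.array(c['origin']);s.R=np.array(c['orientation'])
        s.im=c['pixels'][...,::-1].copy()
    def ray(s,p):
        d=s.R@np.r_[(np.array(p)-s.c)/s.f,1];return d/np.linalg.norm(d)
    def onz(s,p,z):
        d=s.ray(p);return s.o+d*(z-s.o[2])/d[2]
    def proj(s,P):
        q=(np.atleast_2d(P)-s.o)@s.R;return q[:,:2]/q[:,2:]*s.f+s.c
def tri(a,pa,b,pb):
    d,e=a.ray(pa),b.ray(pb);t=np.linalg.lstsq(np.c_[d,-e],b.o-a.o,rcond=None)[0]
    P,Q=a.o+d*t[0],b.o+e*t[1];return (P+Q)/2,np.linalg.norm(P-Q)
def cams():
    from station import r
    return Cam(r.capture('scene')),Cam(r.capture('top'))
def blob(c,lo,hi,box,amin=4):
    x0,y0,x1,y1=box;h=cv2.cvtColor(c.im,cv2.COLOR_BGR2HSV)[y0:y1,x0:x1]
    m=cv2.inRange(h,np.array(lo),np.array(hi));n,l,st,ce=cv2.connectedComponentsWithStats(m)
    return [(ce[i]+[x0,y0],int(st[i,4])) for i in np.argsort(-st[1:,4])+1 if st[i,4]>=amin]
E
python3 - <<'E'
from h import *
S,T=cams()
bs=(295,235,420,340);bt=(290,180,455,280)
cols=dict(orange=((8,150,150),(16,255,255)),blue=((105,110,120),(125,255,255)),green=((50,120,80),(80,255,255)),violet=((135,60,80),(165,255,255)),red=((0,170,120),(5,255,255)))
for k,(lo,hi) in cols.items():
    print(k,[(x[0].round(1),x[1]) for x in blob(S,lo,hi,bs)][:3],[(x[0].round(1),x[1]) for x in blob(T,lo,hi,bt)][:3])
for c,b,n in((S,bs,'S'),(T,bt,'T')):
    x0,y0,x1,y1=b
    h=cv2.cvtColor(c.im,cv2.COLOR_BGR2HSV)[y0:y1,x0:x1]
    m=cv2.inRange(h,np.array((0,0,165 if n=='S' else 200)),np.array((180,45,255)))
    m=cv2.morphologyEx(m,cv2.MORPH_CLOSE,np.ones((5,5)))
    ct=max(cv2.findContours(m,0,2)[0],key=cv2.contourArea);hu=cv2.convexHull(ct)
    print(n,cv2.contourArea(hu),(cv2.approxPolyDP(hu,3,True)[:,0]+[x0,y0]).tolist())
E
```

```text
orange [(array([339.3, 274.1]), 9)] [(array([341.5, 240.5]), 13), (array([411.5, 219. ]), 4), (array([419.5, 220. ]), 4)]
blue [(array([332.5, 239.6]), 19), (array([348.7, 276. ]), 13)] [(array([350.7, 236.9]), 18)]
green [(array([353.5, 282.5]), 10)] [(array([360.4, 239.4]), 13)]
violet [(array([351.9, 290.9]), 18)] [(array([366.9, 247. ]), 20)]
red [(array([401.4, 274.1]), 62)] [(array([411.2, 222.3]), 144)]
S 4827.0 [[295, 262], [337, 243], [408, 285], [326, 320], [295, 273]]
T 7606.0 [[311, 180], [391, 201], [396, 219], [373, 279], [352, 279], [290, 261]]
```

```bash
cat > fit.py <<'E'
from h import *
import json
S,T=cams()
x0,y0,x1,y1=280,172,405,292
h=cv2.cvtColor(T.im,cv2.COLOR_BGR2HSV)[y0:y1,x0:x1]
m=cv2.inRange(h,np.array((0,0,195)),np.array((180,45,255)));m=cv2.morphologyEx(m,cv2.MORPH_CLOSE,np.ones((5,5)))
ct=max(cv2.findContours(m,0,1)[0],key=cv2.contourArea)[:,0]+[x0,y0]
g=np.array([[312.3,181.7],[392.7,201.7],[372.7,282.7],[291,261]])  # RL RR FR FL
L=[]
for i in range(4):
    a,b=g[i],g[(i+1)%4];u=(b-a)/np.linalg.norm(b-a);n=np.array([-u[1],u[0]])
    d=(ct-a)@n;t=(ct-a)@u;k=(abs(d)<3)&(t>6)&(t<np.linalg.norm(b-a)-6)
    if i==1:k&=(t<10)|(t>25)
    v=cv2.fitLine(ct[k].astype(np.float32),cv2.DIST_HUBER,0,.01,.01).ravel();L.append(np.cross(np.r_[v[2:],1],np.r_[v[:2]+v[2:],1]));print(k.sum(),end=' ')
C=[]
for i in range(4):
    p=np.cross(L[i-1],L[i]);C.append(p[:2]/p[2])
print(np.round(C,1).tolist())
marks={'o':([339.3,274.1],[341.5,240.5],1),'b':([348.7,276],[350.7,236.9],2),'g':([353.5,282.5],[360.4,239.4],3),'v':([351.9,290.9],[366.9,247],4)}
for k,v in marks.items(): P,e=tri(S,v[0],T,v[1]);print(k,P.round(4),round(e,4))
t18=np.tan(np.radians(18));a=np.radians(18)
def Rz(w):return np.array([[np.cos(w),-np.sin(w),0],[np.sin(w),np.cos(w),0],[0,0,1]])
corn=np.array([[82,100,60],[82,-100,60],[-115,-100,29.1],[-115,100,29.1]])/1e3
def tw(p,P):return P@Rz(p[2]).T+[p[0],p[1],0]
ex=np.array([np.cos(a),0,np.sin(a)])
def mk(p,i):
    th=i*.6283;c=np.array([p[3],p[4],.060+(p[3]+.020)*t18+.001]);return c+.0385*(np.cos(th)*np.array([0,1,0])+np.sin(th)*ex)
def res(p):
    r=[(T.proj(tw(p,corn))-C).ravel()]
    for s,t,i in marks.values():
        M=tw(p,mk(p,i));r+=[(S.proj(M)-s).ravel(),(T.proj(M)-t).ravel()]
    return np.concatenate(r)
q=least_squares(res,[.5,-.1,-.2,-.06,-.03],loss='soft_l1')
p=q.x;print(p.round(4),np.degrees(p[2]).round(2));print(res(p).round(1))
json.dump(p.tolist(),open('pose.json','w'))
ch=lambda n,P:print(n,tw(p,np.array([P]))[0].round(4),S.proj(tw(p,np.array([P]))).round(1),T.proj(tw(p,np.array([P]))).round(1))
ch('nest',[.022,.034,.066]);ch('hinge',[.022,-.078,.1])
for an in(.44,1.75):ch('grip%.2f'%an,[.022,-.078-.078*np.cos(an),.1+.078*np.sin(an)])
ch('post1',[-.002,.068,.108]);ch('post2',[.046,.068,.108])
P,e=tri(S,[401.4,274.1],T,[411.2,222.3]);print('red',P,e)
z0=.060+(p[3]+.02)*t18;ax=np.array([-np.sin(a),0,np.cos(a)])
c=np.array([p[3],p[4],z0]);ch('knob0',c);ch('knobtop',c+.033*ax);ch('kL',c+.033*ax+[0,.028,0]);ch('kR',c+.033*ax-[0,.028,0]);ch('whitebar',mk(p,0));ch('dot',mk(p,5))
E
python3 fit.py
```

```text
68 54 71 68 [[311.3999938964844, 180.5], [392.20001220703125, 200.8000030517578], [372.5, 281.8999938964844], [290.0, 260.5]]
o [ 0.5034 -0.075   0.0578] 0.0033
b [ 0.5118 -0.0964  0.0622] 0.0024
g [ 0.5065 -0.1189  0.0618] 0.0023
v [ 0.4895 -0.1343  0.0578] 0.0023
[ 0.5456 -0.0797 -0.2386 -0.0624 -0.0344] -13.67
[-0.5 -0.6  1.  -0.3 -0.3  0.9 -0.1  0.9  0.8  0.4 -1.2  0.1  0.7  0.6
 -0.9  0.   0.7  0.6 -0.7  0.1  0.6  0.9 -0.7  0.3]
nest [ 0.575  -0.0518  0.066 ] [[358.3 254. ]] [[331.6 210.1]]
hinge [ 0.5485 -0.1607  0.1   ] [[383.1 270.8]] [[379.8 218.9]]
grip0.44 [ 0.5319 -0.2292  0.1332] [[402.  278.6]] [[412.8 223.7]]
grip1.75 [ 0.5518 -0.1471  0.1768] [[382.4 237.2]] [[377.1 209.8]]
post1 [ 0.5597 -0.0131  0.108 ] [[342.8 233.5]] [[314.4 212.3]]
post2 [ 0.6064 -0.0245  0.108 ] [[361.7 228.8]] [[319.9 192.2]]
red [ 0.53357267 -0.22460942  0.14066802] 0.0003075198311857329
knob0 [ 0.4768 -0.0983  0.0462] [[337.  288.4]] [[350.8 253.3]]
knobtop [ 0.4669 -0.0959  0.0776] [[332.9 278.4]] [[350.4 255.7]]
kL [ 0.4735 -0.0687  0.0776] [[327.5 270.7]] [[338.4 252.6]]
kR [ 0.4603 -0.1231  0.0776] [[338.4 286.4]] [[362.3 258.8]]
whitebar [ 0.4859 -0.0609  0.0472] [[329.8 277.5]] [[334.9 249.1]]
dot [ 0.4677 -0.1357  0.0472] [[344.7 299.1]] [[366.9 257.4]]
```

```bash
python3 - <<'E'
from h import *
S,T=cams()
out=[]
for c,b,th in((T,(205,210,250,262),70),(S,(255,160,300,255),60)):
    x0,y0,x1,y1=b;im=c.im[y0:y1,x0:x1]
    g=im.max(2);m=(g<th).astype(np.uint8)
    ct=sorted(cv2.findContours(m,0,1)[0],key=cv2.contourArea)[::-1][:2]
    for k in ct:
        if len(k)<5: continue
        R=cv2.minAreaRect(k);print((np.array(R[0])+[x0,y0]).round(1),np.round(R[1],1),R[2],cv2.contourArea(k),(cv2.boxPoints(R)+[x0,y0]).round(1).tolist())
    f=6;big=cv2.resize(im,None,fx=f,fy=f,interpolation=cv2.INTER_CUBIC)
    for i in range(0,x1-x0,5):cv2.putText(big,str(x0+i),(i*f,8),0,.3,(0,255,0),1)
    for i in range(0,y1-y0,5):cv2.putText(big,str(y0+i),(0,i*f+3),0,.3,(0,255,0),1)
    out.append(cv2.copyMakeBorder(big,0,576-big.shape[0],0,10,0))
cv2.imwrite('pics/heads.png',np.hstack(out))
E
```

```text
[273.3 181.5] [23.7 13.6] 77.90524291992188 162.0 [[264.1, 171.3], [277.5, 168.5], [282.4, 191.6], [269.1, 194.5]]
```

View pics/heads.png

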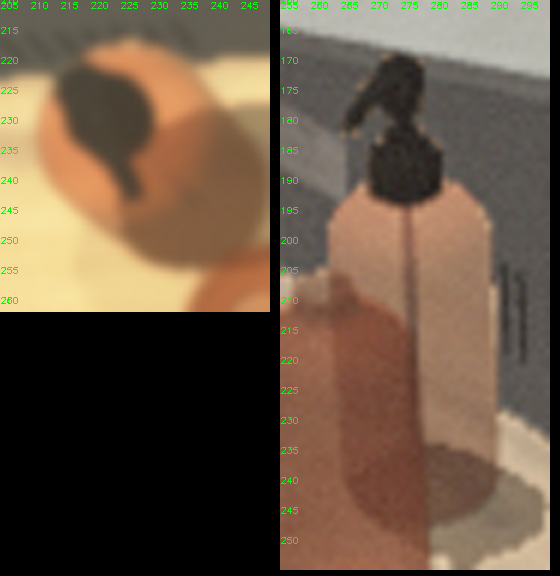

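```bash
python3 - <<'E'
from h import *
S,T=cams()
print('bottom scene',S.onz((278,241),0).round(4))
for z in(.09,.105,.12):print('shoulder top',z,T.onz((225,232),z).round(4))
print('spout tip',tri(S,(265.3,182),T,(226.7,242.5)))
print('head back',tri(S,(278,170.5),T,(215,221)))
for z in(.172,.18):print('tip',z,T.onz((226.7,242.5),z).round(4),S.onz((265.3,182),z).round(4))
print('headtop S',S.onz((274.3,170.5),.204).round(4),'headL/R top', T.onz((214,228),.204).round(4),T.onz((222,220),.204).round(4))
print('collar S',S.onz((275,187.5),.145).round(4))
for z in(.13,.14,.15):
  print('collar T edge',z,T.onz((229,230),z).round(4))
for n,p in(('boxcornerS',(315.7,176)),):
  for z in(.15,.2):print(n,z,S.onz(p,z).round(3),T.onz((270,205),z).round(3))
# openbottle: neck top
print('open neck',tri(S,(262.3,207),T,(249.5,264)))
A=np.array([.5615,.1785])
for z in (0,.1,.204):print(z,S.proj([*A,z]),T.proj([*A,z]))
E
```

```text
bottom scene [0.5036 0.1815 0.    ]
shoulder top 0.09 [0.5148 0.1893 0.09  ]
shoulder top 0.105 [0.5121 0.1862 0.105 ]
shoulder top 0.12 [0.5093 0.1832 0.12  ]
spout tip (array([0.47265723, 0.16474835, 0.19180621]), np.float64(0.004093722228615113))
head back (array([0.5195116 , 0.18879974, 0.19617051]), np.float64(0.0026322723126725664))
tip 0.172 [0.4776 0.1678 0.172 ] [0.4885 0.1969 0.172 ]
tip 0.18 [0.4764 0.1662 0.18  ] [0.4814 0.1843 0.18  ]
headtop S [0.506  0.1808 0.204 ] headL/R top [0.5021 0.1889 0.204 ] [0.5191 0.1734 0.204 ]
collar S [0.5172 0.2015 0.145 ]
collar T edge 0.13 [0.5121 0.1726 0.13  ]
collar T edge 0.14 [0.5103 0.1706 0.14  ]
collar T edge 0.15 [0.5084 0.1686 0.15  ]
boxcornerS 0.15 [0.627 0.181 0.15 ] [0.565 0.082 0.15 ]
boxcornerS 0.2 [0.572 0.106 0.2  ] [0.553 0.077 0.2  ]
open neck (array([0.43352046, 0.12026096, 0.16031515]), np.float64(0.002169543420411027))
0 [[297.02317552 233.81792468]] [[237.52603403 219.98906469]]
0.1 [[295.74438259 201.38096035]] [[229.96754548 210.9885472 ]]
0.204 [[294.28180454 164.28223139]] [[220.61652546 199.85351423]]
```

```bash
python3 -m jog '0.6 0 0 50 0; 0.6 10 -30 50 -5.5; 0.6 18 -56 0 -6; 0.6 18 -56 0 -6; 0.6 18 -56 0 -6'; python3 -m jog '0.6 18 -56 0 -6; 0.6 18 -56 0 -6; 0.6 18 -56 0 -6; 0.6 18 -56 0 -6; 0.6 18 -56 0 -6';python3 -m jog '0.6 18 -56 0 -6; 0.6 18 -56 0 -6; 0.6 18 -56 0 -6; 0.6 18 -56 0 -6; 0.6 18 -56 0 0'; python3 - <<'E'
import json,numpy as np
from fit import p,tw
for an in np.r_[np.linspace(.44,1.75,11)]:print(round(an,3),(1e3*(tw(p,np.array([[.022,-.078-.078*np.cos(an),.1+.078*np.sin(an)]]))[0]-[0,0,.011])).round(1))
E
```

```text
time_s: 1.12
tcp_pos: [0.3438, 0.3592, 0.3309]
ee_rot: [[0.64, -0.769, 0.0], [-0.769, -0.64, 0.001], [-0.0, -0.001, -1.0]]
wrist_force: [0.5, -0.2, 0.3]
gripper_width: 0.617
gripper_force: 0.0
time_s: 1.75
tcp_pos: [0.4337, 0.0791, 0.3311]
ee_rot: [[0.17, -0.986, 0.001], [-0.986, -0.17, 0.001], [-0.001, -0.001, -1.0]]
wrist_force: [1.4, 0.6, 0.1]
gripper_width: 0.596
gripper_force: 0.0
time_s: 2.38
tcp_pos: [0.5239, -0.201, 0.3308]
ee_rot: [[-0.244, -0.97, 0.001], [-0.97, 0.244, -0.0], [-0.0, -0.001, -1.0]]
wrist_force: [0.7, -0.5, 0.3]
gripper_width: 0.598
gripper_force: 0.0
5 Traceback (most recent call last):
  File "<stdin>", line 2, in <module>
  File "fit.py", line 14, in <module>
    v=cv2.fitLine(ct[k].astype(np.float32),cv2.DIST_HUBER,0,.01,.01).ravel();L.append(np.cross(np.r_[v[2:],1],np.r_[v[:2]+v[2:],1]));print(k.sum(),end=' ')
      ~~~~~~~~~~~^^^^^^^^^^^^^^^^^^^^^^^^^^^^^^^^^^^^^^^^^^^^^^^^^^^
cv2.error: OpenCV(4.12.0) /io/opencv/modules/imgproc/src/linefit.cpp:50: error: (-215:Assertion failed) count > 0 in function 'fitLine2D_wods'
```

```bash
cat > g.py <<'E'
import json,numpy as np
p=json.load(open('pose.json'))
def tw(P):
    c,s=np.cos(p[2]),np.sin(p[2]);P=np.array(P,float);return np.array([p[0]+c*P[0]-s*P[1],p[1]+s*P[0]+c*P[1],P[2]])
def lev(an,R=.078):return tw([.022,-.078-R*np.cos(an),.1+R*np.sin(an)])
E
python3 -m jog '0.6 8 -28 -40 0.4; 0.6 0 0 -60 0; 0.6 0 0 -50 0; 0.6 0 0 -25 0; 0.6 0 0 0 0'; python3 - <<'E'
from g import *
from h import *
a=[lev(t)*1e3-[0,0,11] for t in np.linspace(.44,1.75,11)]
print(np.round(a,1).tolist());print(np.diff(a,axis=0).round(1).tolist())
S,T=cams();o=[]
for c,b in((S,(340,190,470,320)),(T,(350,150,480,280))):
    x0,y0,x1,y1=b;o.append(cv2.resize(c.im[y0:y1,x0:x1],None,fx=3,fy=3,interpolation=cv2.INTER_CUBIC))
cv2.imwrite('pics/lev1.png',np.hstack(o))
E
```

```text
time_s: 3.1
tcp_pos: [0.5302, -0.2263, 0.1537]
ee_rot: [[-0.236, -0.972, -0.005], [-0.972, 0.236, 0.001], [0.0, 0.005, -1.0]]
wrist_force: [-0.2, -0.6, 0.8]
gripper_width: 0.601
gripper_force: 0.0
[[531.9, -229.2, 122.2], [533.0, -224.4, 131.2], [534.5, -218.5, 139.4], [536.1, -211.6, 146.7], [538.0, -203.9, 153.1], [540.1, -195.4, 158.3], [542.3, -186.3, 162.4], [544.6, -176.7, 165.2], [547.0, -166.9, 166.7], [549.4, -157.0, 166.9], [551.8, -147.1, 165.8]]
[[1.2, 4.8, 8.9], [1.4, 5.9, 8.2], [1.7, 6.9, 7.3], [1.9, 7.8, 6.4], [2.1, 8.5, 5.3], [2.2, 9.1, 4.1], [2.3, 9.5, 2.8], [2.4, 9.8, 1.5], [2.4, 9.9, 0.2], [2.4, 9.9, -1.2]]
```

View pics/lev1.png

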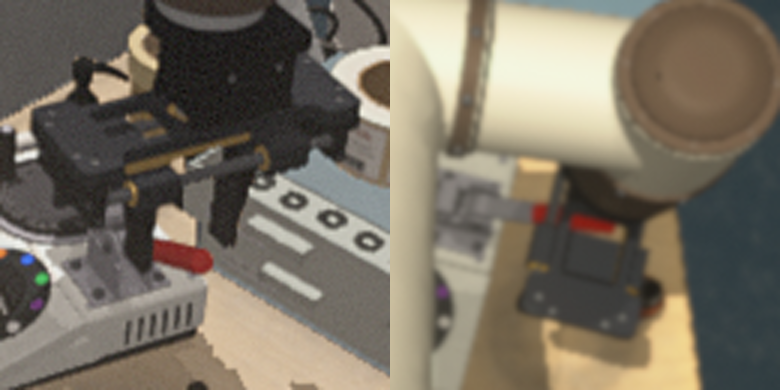

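```bash
python3 -m jog '0.6 2 -3 -31 0; 0.6 0 0 0 0; 0 0 0 0 0; 0 0 0 0 0; 0 0 0 0 0'; python3 -m jog '0 0 0 0 0;0 0 0 0 0'
```

```text
time_s: 3.82
tcp_pos: [0.534, -0.2301, 0.1256]
ee_rot: [[-0.236, -0.972, 0.002], [-0.972, 0.236, -0.0], [-0.0, -0.002, -1.0]]
wrist_force: [0.1, -0.1, -0.6]
gripper_width: 0.345
gripper_force: 0.0
time_s: 4.08
tcp_pos: [0.5326, -0.23, 0.1245]
ee_rot: [[-0.236, -0.972, -0.002], [-0.972, 0.236, 0.0], [0.0, 0.002, -1.0]]
wrist_force: [-2.9, 0.4, 1.5]
gripper_width: 0.173
gripper_force: 30.0
```

```bash
python3 -m jog '0 1.2 4.8 9 0; 0 1.4 5.9 8.2 0; 0 1.7 6.9 7.3 0; 0 1.9 7.8 6.4 0; 0 2.1 8.5 5.3 0'; python3 -m jog '0 2.2 9.1 4.1 0; 0 2.3 9.5 2.8 0; 0 2.4 9.8 1.5 0; 0 2.4 9.9 0.2 0; 0 2.4 9.9 -1.2 0';python3 -m jog '0 1 4 -1 0; 0 0 0 0 0'
```

```text
time_s: 4.7
tcp_pos: [0.5411, -0.195, 0.1595]
ee_rot: [[-0.237, -0.972, -0.003], [-0.972, 0.237, 0.001], [-0.001, 0.003, -1.0]]
wrist_force: [0.3, 0.0, -16.0]
gripper_width: 0.186
gripper_force: 30.0
time_s: 5.32
tcp_pos: [0.5525, -0.1487, 0.1701]
ee_rot: [[-0.236, -0.972, -0.002], [-0.972, 0.236, -0.003], [0.003, 0.002, -1.0]]
wrist_force: [-5.9, -6.4, -4.5]
gripper_width: 0.189
gripper_force: 30.0
time_s: 5.58
tcp_pos: [0.5537, -0.1443, 0.1697]
ee_rot: [[-0.235, -0.972, -0.001], [-0.972, 0.235, -0.002], [0.002, 0.001, -1.0]]
wrist_force: [-6.0, -2.4, -2.6]
gripper_width: 0.188
gripper_force: 30.0
```

```bash
python3 -m jog '0 1 4 -1 0; 0 0 0 0 0';python3 -m jog '0 1 4 -1 0; 0 0 0 0 0'
```

```text
time_s: 5.82
tcp_pos: [0.5547, -0.1403, 0.1692]
ee_rot: [[-0.236, -0.972, -0.001], [-0.972, 0.236, -0.002], [0.002, 0.001, -1.0]]
wrist_force: [-7.2, -2.0, 0.1]
gripper_width: 0.186
gripper_force: 30.0
time_s: 6.08
tcp_pos: [0.5556, -0.1368, 0.1686]
ee_rot: [[-0.236, -0.972, -0.001], [-0.972, 0.236, -0.003], [0.003, 0.0, -1.0]]
wrist_force: [-8.2, -3.7, 1.0]
gripper_width: 0.184
gripper_force: 30.0
```

```bash
python3 -m jog '0.6 0 0 0 0; 0.6 0 0 0 0;0.6 0 0 50 0;0.6 0 0 60 0; 0.6 -12 55 50 -10'; python3 -m jog '0.6 -12 60 0 -10; 0.6 -12 60 0 -10; 0.6 -12 60 0 -10; 0.6 -9 60 0 -9; 0.6 0 21 0 0'; python3 - <<'E'
from g import *
from h import *
S,T=cams();o=[]
for c,b in((S,(230,150,420,330)),(T,(200,160,390,340))):
    x0,y0,x1,y1=b;o.append(cv2.resize(c.im[y0:y1,x0:x1],None,fx=2,fy=2,interpolation=cv2.INTER_CUBIC))
cv2.imwrite('pics/lev2.png',np.hstack(o))
red=((0,170,90),(5,255,255))
a=blob(S,*red,(340,180,430,300));b=blob(T,*red,(340,180,430,260));print(a[:2],b[:2])
if a and b:print(tri(S,a[0][0],T,b[0][0]))
for an in (1.55,1.65,1.75):P=lev(an,.075);print(an,P.round(4),S.proj(P),T.proj(P))
E
```

```text
time_s: 6.7
tcp_pos: [0.5494, -0.0911, 0.3224]
ee_rot: [[-0.408, -0.913, 0.011], [-0.913, 0.408, -0.001], [-0.004, -0.01, -1.0]]
wrist_force: [0.7, -0.1, -0.6]
gripper_width: 0.581
gripper_force: 0.0
time_s: 7.32
tcp_pos: [0.5053, 0.1631, 0.3196]
ee_rot: [[-0.87, -0.493, 0.007], [-0.493, 0.87, 0.004], [-0.007, -0.0, -1.0]]
wrist_force: [-0.4, -0.6, 0.9]
gripper_width: 0.601
gripper_force: 0.0
[(array([380.84615385, 225.76923077]), 26)] [(array([377.06122449, 208.67346939]), 49)]
(array([ 0.54775301, -0.14433686,  0.20446168]), np.float64(1.6524070378301294e-05))
1.55 [ 0.5482 -0.1622  0.175 ] [[386.09951824 241.9969403 ]] [[384.16289034 211.75862928]]
1.65 [ 0.55   -0.1549  0.1748] [[384.25490634 240.07442136]] [[380.69720641 210.90986335]]
1.75 [ 0.5517 -0.1477  0.1738] [[382.42012882 238.49212485]] [[377.22837592 210.14767666]]
```

View pics/lev2.png

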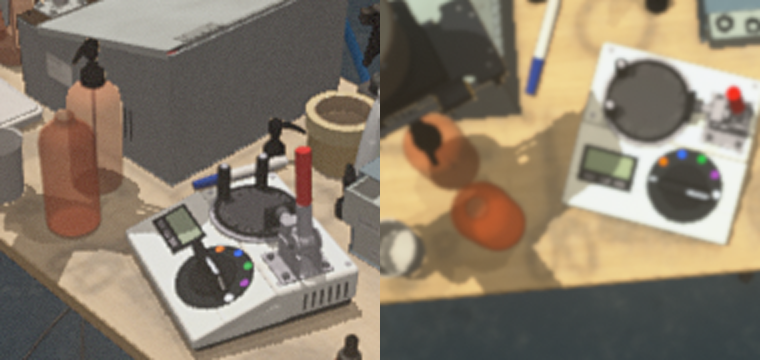

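```bash
python3 -m jog '0.6 -5 16 -20 -2; 0.6 0 0 -45 0; 0.6 0 0 -35 0; 0.6 0 0 -20 0; 0.6 0 0 0 0'; python3 - <<'E'
from h import *
S,T=cams()
x0,y0,x1,y1=(225,110,345,260);cv2.imwrite('pics/pump1.png',cv2.resize(S.im[y0:y1,x0:x1],None,fx=4,fy=4,interpolation=cv2.INTER_CUBIC))
E
```

```text
time_s: 8.05
tcp_pos: [0.4998, 0.1741, 0.1962]
ee_rot: [[-0.889, -0.458, -0.001], [-0.458, 0.889, -0.001], [0.001, -0.001, -1.0]]
wrist_force: [-0.3, 0.2, 0.4]
gripper_width: 0.601
gripper_force: 0.0
```

View pics/pump1.png

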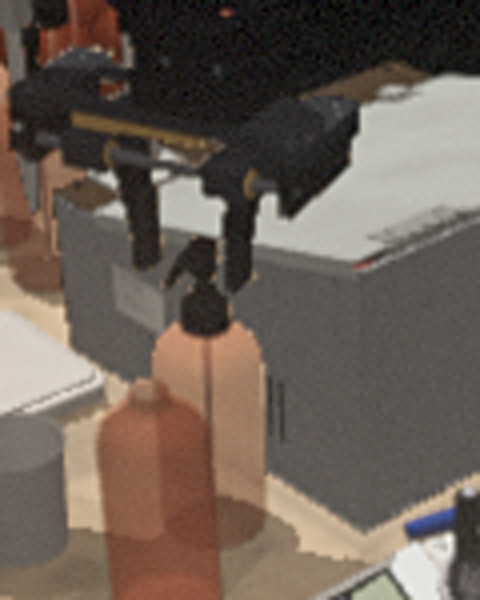

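```bash
python3 -m jog '0.6 2 3 -16 0; 0.6 0 0 0 0; 0.6 0 0 0 0;0.4 0 0 0 0; 0.4 0 0 0 0'; python3 - <<'E'
from h import *
from station import r
print(r.sense()['tcp_pos'])
E
```

```text
time_s: 8.78
tcp_pos: [0.5016, 0.1784, 0.1809]
ee_rot: [[-0.889, -0.458, 0.0], [-0.458, 0.889, 0.0], [-0.0, 0.0, -1.0]]
wrist_force: [-0.3, 0.4, 0.9]
gripper_width: 0.461
gripper_force: 0.0
[0.50162494 0.17839682 0.18093464]
```

```bash
python3 -m jog '0.3 0 0 0 0; 0.3 0 0 0 0;0 0 0 0 0; 0 0 0 0 0;0 0 0 0 0'; python3 -m jog '0 0 0 0 0; 0 0 0 10 0;0 0 0 20 0'
```

```text
time_s: 9.4
tcp_pos: [0.5016, 0.1783, 0.1807]
ee_rot: [[-0.889, -0.458, 0.0], [-0.458, 0.889, -0.0], [-0.0, -0.0, -1.0]]
wrist_force: [-0.4, -0.3, 0.0]
gripper_width: 0.203
gripper_force: 29.8
time_s: 9.78
tcp_pos: [0.5004, 0.1778, 0.2098]
ee_rot: [[-0.889, -0.458, -0.004], [-0.458, 0.889, -0.002], [0.004, 0.0, -1.0]]
wrist_force: [0.7, 0.7, -3.6]
gripper_width: 0.204
gripper_force: 30.0
```

```bash
python3 -m jog '0 0 0 35 0; 0 0 0 45 0; 0 0 0 40 0; 0 0 0 17 0; 0 0 -15 0 0'; python3 -m jog '0 0 -30 0 0; 0 3 -40 0 0; 0 7 -45 0 0; 0 12 -45 0 0; 0 18 -30 0 0'; python3 -m jog '0 18 -20 0 0; 0 12 -14 0 0; 0 0 0 0 0; 0 0 0 0 0'; python3 - <<'E'
from h import *
S,T=cams();o=[]
for c,b in((S,(270,120,430,310)),(T,(230,110,390,300))):
    x0,y0,x1,y1=b;o.append(cv2.resize(c.im[y0:y1,x0:x1],None,fx=2.5,fy=2.5,interpolation=cv2.INTER_CUBIC))
cv2.imwrite('pics/nest1.png',np.hstack(o))
E
```

```text
time_s: 10.4
tcp_pos: [0.5017, 0.1636, 0.3487]
ee_rot: [[-0.888, -0.459, 0.002], [-0.459, 0.888, 0.002], [-0.002, 0.001, -1.0]]
wrist_force: [0.3, -0.8, -4.6]
gripper_width: 0.203
gripper_force: 30.0
time_s: 11.02
tcp_pos: [0.54, -0.0294, 0.3462]
ee_rot: [[-0.89, -0.457, -0.004], [-0.457, 0.89, -0.0], [0.004, 0.001, -1.0]]
wrist_force: [-0.7, 1.1, -2.8]
gripper_width: 0.198
gripper_force: 30.0
time_s: 11.52
tcp_pos: [0.571, -0.0604, 0.3472]
ee_rot: [[-0.889, -0.459, -0.001], [-0.459, 0.889, 0.0], [0.001, 0.001, -1.0]]
wrist_force: [-0.5, 1.0, -3.6]
gripper_width: 0.204
gripper_force: 30.0
```

View pics/nest1.png

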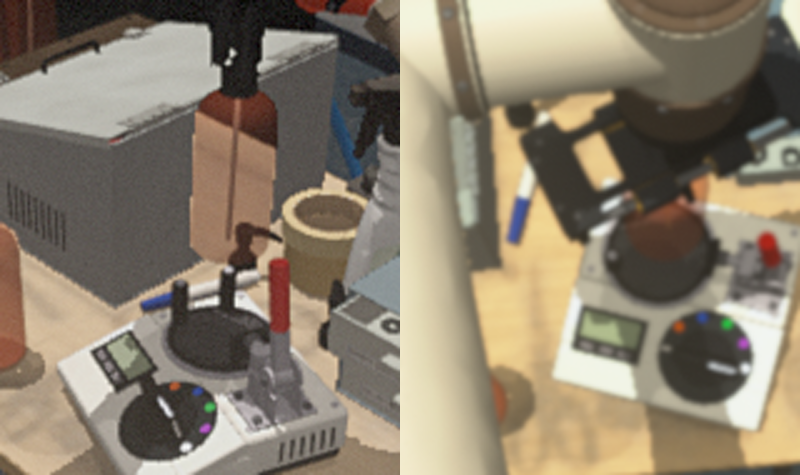

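```bash
python3 - <<'E'
from h import *
from scipy.optimize import least_squares
S,T=cams()
h=cv2.cvtColor(S.im,cv2.COLOR_BGR2HSV)
E=[]
for y in range(172,212,4):
    w=h[y,330:400];k=np.where((w[:,0]<18)&(w[:,1]>75))[0]+330;E.append((y,k.min(),k.max(),len(k)))
print(E)
for x in(352,358,362,366,370):print(x,S.im[212:232,x].tolist()[::2])
tcp=np.array([.571,-.0604]);u=np.array([.889,.457])
for d in(0,.004,.008):
    A=tcp+d*u
    print(d,[S.proj([*A,z])[0].round(1).tolist() for z in(.1665,.1665+.06,.1665+.1)],'front bottom',max((S.proj([A[0]+.034*np.cos(t),A[1]+.034*np.sin(t),.1665])[0] for t in np.linspace(0,6.28,60)),key=lambda q:q[1]).round(1))
E
```

```text
[(172, np.int64(348), np.int64(380), 33), (176, np.int64(347), np.int64(380), 34), (180, np.int64(347), np.int64(379), 33), (184, np.int64(347), np.int64(379), 33), (188, np.int64(347), np.int64(379), 33), (192, np.int64(347), np.int64(379), 33), (196, np.int64(347), np.int64(378), 32), (200, np.int64(347), np.int64(399), 41), (204, np.int64(346), np.int64(399), 46), (208, np.int64(346), np.int64(399), 43)]
352 [[99, 124, 159], [101, 123, 157], [101, 127, 159], [98, 123, 155], [100, 124, 158], [106, 128, 159], [147, 174, 197], [144, 170, 191], [138, 167, 190], [148, 180, 204]]
358 [[99, 128, 163], [100, 126, 161], [103, 126, 160], [100, 124, 155], [90, 118, 154], [95, 119, 153], [101, 124, 154], [155, 185, 206], [96, 121, 138], [65, 83, 102]]
362 [[79, 96, 129], [80, 101, 135], [102, 127, 161], [100, 125, 160], [94, 116, 149], [50, 63, 88], [31, 39, 59], [111, 112, 115], [168, 165, 172], [33, 41, 43]]
366 [[34, 40, 68], [38, 47, 65], [41, 47, 69], [29, 33, 59], [32, 38, 62], [36, 46, 67], [41, 51, 68], [37, 41, 47], [88, 97, 105], [210, 221, 229]]
370 [[38, 50, 72], [39, 50, 68], [50, 60, 87], [88, 113, 144], [56, 73, 101], [39, 45, 64], [37, 42, 54], [33, 37, 43], [162, 171, 178], [189, 197, 206]]
0 [[361.3, 219.4], [362.5, 195.2], [363.4, 178.2]] front bottom [361.9 228.3]
0.004 [[362.0, 218.5], [363.3, 194.4], [364.2, 177.4]] front bottom [362.7 227.3]
0.008 [[362.7, 217.6], [364.0, 193.5], [364.9, 176.5]] front bottom [363.4 226.4]
```

```bash
python3 -m jog '0 -1 -1 -30 0; 0 0 0 -35 0; 0 0 0 -20 0; 0 0 0 -9 0; 0 0 0 0 0'; python3 -m jog '0 0 0 0 0; 0 0.7 2.9 0 0; 0 0.5 1.9 0 0; 0 0.2 1 0 0; 0 0 0 0 0'
```

```text
time_s: 12.35
tcp_pos: [0.5706, -0.0615, 0.2538]
ee_rot: [[-0.889, -0.459, -0.0], [-0.459, 0.889, -0.0], [0.0, -0.0, -1.0]]
wrist_force: [-0.7, 0.9, -2.3]
gripper_width: 0.2
gripper_force: 30.0
time_s: 12.98
tcp_pos: [0.572, -0.0558, 0.2537]
ee_rot: [[-0.889, -0.458, 0.0], [-0.458, 0.889, -0.0], [-0.0, -0.0, -1.0]]
wrist_force: [0.6, -0.0, -3.2]
gripper_width: 0.201
gripper_force: 30.0
```

```bash
python3 -m jog '0 0.3 1.5 0 0; 0 0 0 0 0'; python3 -m jog '0 0.3 1.5 0 0; 0 0 0 0 0';  python3 -m jog '0 0.3 1.5 0 0; 0 0 0 0 0'
```

```text
time_s: 13.22
tcp_pos: [0.5722, -0.0543, 0.2537]
ee_rot: [[-0.889, -0.458, -0.0], [-0.458, 0.889, -0.0], [0.0, 0.0, -1.0]]
wrist_force: [-0.4, -0.2, -3.8]
gripper_width: 0.198
gripper_force: 30.0
time_s: 13.48
tcp_pos: [0.5725, -0.0529, 0.2536]
ee_rot: [[-0.889, -0.458, -0.0], [-0.458, 0.889, -0.0], [0.0, 0.0, -1.0]]
wrist_force: [0.1, 0.6, -3.4]
gripper_width: 0.203
gripper_force: 30.0
time_s: 13.72
tcp_pos: [0.5728, -0.0513, 0.2537]
ee_rot: [[-0.889, -0.458, -0.0], [-0.458, 0.889, -0.0], [0.0, -0.0, -1.0]]
wrist_force: [-0.3, -0.6, -3.6]
gripper_width: 0.2
gripper_force: 30.0
```

```bash
for i in 1; do python3 -m jog '0 0.3 1.5 0 0; 0 0 0 0 0'; done; python3 -m jog '0 0.3 1.5 0 0; 0 0 0 0 0'; python3 - <<'E'
from station import r
print(r.sense()['wrist_force'],r.sense()['moment'])
E
```

```text
time_s: 13.98
tcp_pos: [0.5732, -0.05, 0.2538]
ee_rot: [[-0.889, -0.458, 0.0], [-0.458, 0.889, -0.0], [-0.0, -0.0, -1.0]]
wrist_force: [0.5, -0.5, -2.6]
gripper_width: 0.197
gripper_force: 30.0
time_s: 14.22
tcp_pos: [0.5736, -0.0485, 0.2538]
ee_rot: [[-0.889, -0.458, 0.0], [-0.458, 0.889, -0.0], [-0.0, -0.0, -1.0]]
wrist_force: [-0.1, -0.6, -3.2]
gripper_width: 0.198
gripper_force: 30.1
[-0.09661226 -0.61872132 -3.21893297] [-0.50995999 -0.18782398  0.00717106]
```

```bash
m(){ python3 -c "
from station import r
s=r.sense();print('M',s['wrist_force'].round(2),s['moment'].round(3),s['tcp_pos'].round(4))"; }; m; python3 -m jog '0 0.3 1.5 0 0; 0 0 0 0 0' >/dev/null;m;  python3 -m jog '0 0.3 1.5 0 0; 0 0 0 0 0'>/dev/null;m; python3 -c "
from h import *
S,T=cams();h=cv2.cvtColor(S.im,cv2.COLOR_BGR2HSV)
for y in range(196,250,6):
    w=h[y,325:405];print(y,''.join('#' if (a<18 and b>75) else '.' for a,b,_ in w.tolist()))
tcp=np.array([.5742,-.0455]);u=np.array([.889,.457])
print(S.proj([[*(tcp+d*u),z] for d in(0,.004) for z in(.073,.133,.173)]).round(1).tolist())
"
```

```text
M [-0.1  -0.62 -3.22] [-0.51  -0.188  0.007] [ 0.5736 -0.0485  0.2538]
M [ 0.81 -1.91 -1.28] [-0.697 -0.206 -0.042] [ 0.574  -0.047   0.2539]
M [-0.03 -2.21 -1.43] [-0.849 -0.313  0.013] [ 0.5742 -0.0454  0.2539]
196 .....................###########################................................
202 ...................###############################..............####.###########
208 ...................###############################........#......###############
214 ...................#################################..#.........................
220 ..................################################........#######..#.#.........#
226 ..................##################.############...##########.#..#....#.#..#.#.
232 ...................##########...########...#######..##########...#..#.#.##...##.
238 ..................#############.#######......####...#########.........###...#...
244 ...............#..###########################.......#########...............#...
[[356.3, 250.4], [357.4, 228.6], [358.1, 213.4], [357.0, 249.4], [358.0, 227.7], [358.8, 212.5]]
```

```bash
m(){ python3 -c "
from station import r
s=r.sense();print('M',s['wrist_force'].round(2),s['moment'].round(3),s['tcp_pos'].round(4))"; }; python3 -m jog '0 -0.5 -2 0 0; 0 0 0 -2 0;0 0 0 -2 0; 0 0 0 0 0' >/dev/null;m;  python3 -m jog '0 0 0 -1 0; 0 0 0 0 0'>/dev/null;m;python3 -m jog '0 0 0 -1 0; 0 0 0 0 0'>/dev/null;m;python3 -m jog '0 0 0 -1 0; 0 0 0 0 0'>/dev/null;m
```

```text
M [-0.63 -2.16 -3.68] [-0.593 -0.331  0.002] [ 0.5733 -0.0473  0.2492]
M [-0.29 -1.43 -3.11] [-0.609 -0.3    0.037] [ 0.5735 -0.0473  0.2486]
M [ 0.59 -2.72 -2.1 ] [-0.593 -0.296 -0.002] [ 0.5735 -0.0474  0.2477]
M [ 0.14 -1.68  1.23] [-0.602 -0.139  0.03 ] [ 0.5739 -0.0475  0.2476]
```

```bash
m(){ python3 -c "
from station import r
s=r.sense();print('M',s['wrist_force'].round(2),s['moment'].round(3),s['tcp_pos'].round(4),s['gripper_width'])"; }; python3 -m jog '0.25 0 0 -0.3 0; 0.35 0 0 0 0; 0.5 0 0 0 0; 0.6 0 0 0 0' >/dev/null;m;  python3 -m jog '0.6 0 0 20 0; 0.6 0 0 40 0; 0.6 0 0 40 0; 0.6 0 -30 0 0;0.6 0 -40 0 0'; python3 - <<'E'
from h import *
from g import *
S,T=cams();h=cv2.cvtColor(S.im,cv2.COLOR_BGR2HSV)
for y in range(184,250,6):
    w=h[y,325:405];print(y,''.join('#' if (a<18 and b>75) else '.' for a,b,_ in w.tolist()))
print(S.proj([tw([.022,.034,z]) for z in(.066,.126,.166,.256)]).round(1).tolist(),lev(1.75)-[0,0,.011])
E
```

```text
M [0.53 0.34 0.14] [ 0.028 -0.051  0.004] [ 0.5735 -0.0472  0.2462] 0.49028502106229843
time_s: 17.2
tcp_pos: [0.5738, -0.1173, 0.3471]
ee_rot: [[-0.888, -0.46, 0.002], [-0.46, 0.888, 0.001], [-0.002, -0.0, -1.0]]
wrist_force: [0.9, -0.5, -0.3]
gripper_width: 0.602
gripper_force: 0.0
184 ...............................#................................................
190 .............................................................................#..
196 ............................##.........#........................................
202 .....................#############################..............################
208 ....................###############################.............################
214 ...................#################################...##.#.....................
220 ...................###############################.........##...........#.......
226 ...................###############################..##########.###....#....#...#
232 ...................##########....#######....######..##########...#...#.#...##...
238 ..................#############.#######......####...##.######..........######...
244 ..................###########################.......#########...............#...
[[358.3, 254.0], [359.4, 232.4], [360.1, 217.2], [361.9, 180.6]] [ 0.55183532 -0.14714275  0.1657509 ]
```

```bash
python3 -m jog '0.6 -8 -10 0 10; 0.6 -7 -10 0 10; 0.6 -7 -10 0 10; 0.6 0 0 0 10; 0.6 0 0 0 9'; python3 -m jog '0.6 0 0 -40 0; 0.6 0 0 -50 0; 0.6 0 0 -50 0; 0.6 0 0 -30 0; 0.6 0 0 0 0'
```

```text
time_s: 17.92
tcp_pos: [0.5515, -0.147, 0.3463]
ee_rot: [[-0.232, -0.973, -0.0], [-0.973, 0.232, 0.0], [-0.0, 0.0, -1.0]]
wrist_force: [-0.3, -0.6, 0.0]
gripper_width: 0.604
gripper_force: 0.0
time_s: 18.55
tcp_pos: [0.55, -0.1469, 0.1739]
ee_rot: [[-0.237, -0.971, -0.006], [-0.971, 0.237, 0.0], [0.001, 0.006, -1.0]]
wrist_force: [0.6, -0.2, 1.1]
gripper_width: 0.599
gripper_force: 0.0
```

```bash
python3 -m jog '0.6 0 0 -5 0; 0 0 0 0 0; 0 0 0 0 0; 0 0 0 0 0; 0 0 0 0 0'; python3 -m jog '0 0 0 0 0'; python3 - <<'E'
from g import *
for R in(.075,.08):
    a=[lev(t,R)*1e3 for t in np.linspace(1.75,.44,15)];print(np.diff(a,axis=0).round(1).tolist())
E
```

```text
time_s: 19.18
tcp_pos: [0.5517, -0.1474, 0.1717]
ee_rot: [[-0.237, -0.971, 0.001], [-0.971, 0.237, -0.0], [-0.0, -0.001, -1.0]]
wrist_force: [0.5, -0.3, -0.4]
gripper_width: 0.23
gripper_force: 0.0
time_s: 19.3
tcp_pos: [0.5526, -0.1476, 0.1717]
ee_rot: [[-0.237, -0.971, 0.002], [-0.971, 0.237, -0.0], [-0.0, -0.002, -1.0]]
wrist_force: [2.6, -1.0, -2.4]
gripper_width: 0.185
gripper_force: 30.0
[[-1.6, -6.8, 0.9], [-1.7, -6.8, 0.3], [-1.7, -6.8, -0.4], [-1.6, -6.7, -1.0], [-1.6, -6.6, -1.7], [-1.6, -6.4, -2.3], [-1.5, -6.2, -2.9], [-1.4, -5.9, -3.5], [-1.4, -5.6, -4.1], [-1.3, -5.2, -4.6], [-1.2, -4.7, -5.0], [-1.0, -4.3, -5.5], [-0.9, -3.7, -5.9], [-0.8, -3.2, -6.2]]
[[-1.8, -7.2, 1.0], [-1.8, -7.3, 0.3], [-1.8, -7.3, -0.4], [-1.7, -7.2, -1.1], [-1.7, -7.1, -1.8], [-1.7, -6.9, -2.5], [-1.6, -6.6, -3.1], [-1.5, -6.3, -3.7], [-1.4, -5.9, -4.3], [-1.3, -5.5, -4.9], [-1.2, -5.0, -5.4], [-1.1, -4.5, -5.8], [-1.0, -4.0, -6.3], [-0.8, -3.4, -6.6]]
```

```bash
python3 -m jog '0 -1.9 -7.6 1 0; 0 -1.9 -7.6 0.3 0; 0 -1.9 -7.6 -0.4 0; 0 -1.8 -7.5 -1.1 0; 0 -1.8 -7.4 -1.9 0';python3 -m jog '0 -1.8 -7.2 -2.6 0; 0 -1.7 -6.9 -3.2 0; 0 -1.6 -6.6 -3.9 0; 0 -1.5 -6.2 -4.5 0; 0 -1.4 -5.8 -5.1 0'; python3 -m jog '0 -1.3 -5.3 -5.7 0; 0 -1.2 -4.7 -6.1 0; 0 -1 -4.2 -6.6 0; 0 -0.8 -3.6 -6.9 0; 0 0 0 0 0'
```

```text
time_s: 19.92
tcp_pos: [0.5437, -0.1845, 0.1707]
ee_rot: [[-0.237, -0.972, 0.004], [-0.972, 0.237, 0.001], [-0.002, -0.004, -1.0]]
wrist_force: [1.4, 2.9, 5.2]
gripper_width: 0.185
gripper_force: 30.0
time_s: 20.55
tcp_pos: [0.535, -0.2207, 0.1535]
ee_rot: [[-0.236, -0.972, 0.003], [-0.972, 0.236, -0.005], [0.004, -0.004, -1.0]]
wrist_force: [-2.6, -6.3, 13.0]
gripper_width: 0.172
gripper_force: 30.0
time_s: 21.18
tcp_pos: [0.5298, -0.2419, 0.1289]
ee_rot: [[-0.237, -0.972, 0.001], [-0.972, 0.236, -0.009], [0.009, -0.004, -1.0]]
wrist_force: [-5.8, -18.0, 12.6]
gripper_width: 0.173
gripper_force: 30.0
```

```bash
python3 -m jog '0 0.7 3 -2 0; 0 0 0 -2 0; 0 0 0 0 0';python3 -m jog '0 0 0 -2.5 0; 0 0 0 -2 0; 0 0 0 0 0'
```

```text
time_s: 21.55
tcp_pos: [0.53, -0.2415, 0.1272]
ee_rot: [[-0.236, -0.972, 0.001], [-0.972, 0.236, -0.013], [0.013, -0.004, -1.0]]
wrist_force: [-9.6, -25.4, 20.7]
gripper_width: 0.18
gripper_force: 30.0
time_s: 21.92
tcp_pos: [0.5299, -0.2421, 0.1227]
ee_rot: [[-0.236, -0.972, 0.001], [-0.972, 0.236, -0.014], [0.013, -0.004, -1.0]]
wrist_force: [-9.7, -28.1, 20.8]
gripper_width: 0.178
gripper_force: 30.0
```

```bash
python3 -m jog '0 -1 -4 1 0; 0 -0.5 -2 0 0; 0 0 0 0 0';python3 -m jog '0 0 0 -2 0; 0 0 0 0 0'; python3 - <<'E'
from h import *
from g import *
S,T=cams();red=((0,150,80),(6,255,255))
a=blob(S,*red,(370,240,430,310));b=blob(T,*red,(380,190,450,260));print(a[:2],b[:2])
E
```

```text
time_s: 22.3
tcp_pos: [0.5294, -0.2436, 0.1206]
ee_rot: [[-0.237, -0.972, 0.002], [-0.972, 0.237, -0.007], [0.006, -0.004, -1.0]]
wrist_force: [-2.8, -13.1, 10.3]
gripper_width: 0.181
gripper_force: 30.0
time_s: 22.55
tcp_pos: [0.5292, -0.2443, 0.119]
ee_rot: [[-0.236, -0.972, 0.002], [-0.972, 0.236, -0.008], [0.008, -0.004, -1.0]]
wrist_force: [-4.9, -17.5, 11.1]
gripper_width: 0.186
gripper_force: 30.0
[(array([408.04545455, 278.09090909]), 22)] [(array([401.92592593, 220.94444444]), 54)]
```

```bash
python3 -m jog '0.3 0 0 0 0; 0.5 0 0 0 0;0.6 0 0 20 0;0.6 0 0 50 0; 0.6 -15 10 60 0'; python3 -m jog '0.6 -15 40 50 0; 0.6 -20 55 0 0; 0.6 -20 55 0 0; 0.6 -20 55 0 0; 0.6 -20 55 0 0'; python3 - <<'E'
from h import *
from g import *
S,T=cams();red=((0,170,120),(5,255,255))
a=blob(S,*red,(360,180,430,310));b=blob(T,*red,(360,180,450,260));print(a[:2],b[:2])
if a and b:print(tri(S,a[0][0],T,b[0][0]))
x0,y0,x1,y1=(290,150,430,330);A=cv2.resize(S.im[y0:y1,x0:x1],None,fx=3,fy=3,interpolation=2)
x0,y0,x1,y1=(300,160,430,340);B=cv2.resize(T.im[y0:y1,x0:x1],None,fx=3,fy=3,interpolation=2)[:540]
cv2.imwrite('pics/clamp.png',cv2.resize(np.hstack([A,B]),None,fx=.95,fy=.95))
E
```

```text
time_s: 23.28
tcp_pos: [0.5136, -0.2281, 0.2443]
ee_rot: [[-0.237, -0.972, -0.005], [-0.972, 0.237, 0.001], [0.0, 0.005, -1.0]]
wrist_force: [0.5, -0.8, -0.2]
gripper_width: 0.583
gripper_force: 0.0
time_s: 23.9
tcp_pos: [0.4185, 0.0311, 0.292]
ee_rot: [[-0.237, -0.972, -0.001], [-0.972, 0.237, -0.0], [0.0, 0.001, -1.0]]
wrist_force: [0.8, 0.0, -0.3]
gripper_width: 0.605
gripper_force: 0.0
[(array([401.02898551, 273.82608696]), 69)] [(array([411.16891892, 222.27027027]), 148)]
(array([ 0.53324914, -0.22424914,  0.14135669]), np.float64(0.00028291612972425675))
```

```bash
python3 - <<'E'
from g import *
from station import r
print(np.round(r.sense()['joints'],1))
a=np.radians(18);G=np.array([p[3],p[4],.060+(p[3]+.02)*np.tan(a)])+.026*np.array([-np.sin(a),0,np.cos(a)])
print('G',tw(G).round(4))
def c(psi,al,of):
    s=np.radians(psi);x=al*np.cos(s)-of*np.sin(s);y=al*np.sin(s)+of*np.cos(s);return tw(G+[x*np.cos(a),y,0])[:2]*1e3
print('standby',c(-90,22,-26).round(1))
W=[c(t,22,-17) for t in range(-90,11,10)]
print(np.round(W,1).tolist());print(np.diff(W,axis=0).round(1).tolist())
E
python3 -m jog '0.1 10 -20 0 -10.5; 0.1 5 -20 0 -10.5; 0 5 -20 0 -10.5; 0 0 -20 0 -10.5; 0 0 -20 0 -10.5'; python3 -m jog '0 0 -20 0 -10.5; 0 0 -20 0 -10.5; 0 0 -10 0 -10.5; 0 0 0 0 -6; 0 0 0 0 0'
```

```text
[ 26.9  -1.2 -19.8  -0.1 -71.4 -40.1]
G [ 0.469  -0.0964  0.0709]
standby [-28757.8 -15628.3]
[[-20440.8, -17651.5], [-17290.6, -21111.9], [-13600.7, -23933.9], [-9483.3, -26031.5], [-5063.6, -27341.1], [-475.7, -27822.8], [4140.9, -27462.1], [8645.9, -26270.0], [12902.4, -24282.5], [16781.2, -21560.2], [20164.4, -18185.7]]
[[3150.2, -3460.4], [3689.9, -2821.9], [4117.4, -2097.6], [4419.8, -1309.6], [4587.9, -481.8], [4616.6, 360.7], [4505.0, 1192.2], [4256.6, 1987.4], [3878.8, 2722.3], [3383.1, 3374.5]]
time_s: 24.62
tcp_pos: [0.4395, -0.0715, 0.2917]
ee_rot: [[-0.918, -0.398, -0.002], [-0.398, 0.918, -0.0], [0.002, 0.001, -1.0]]
wrist_force: [-0.3, 0.1, -0.9]
gripper_width: 0.116
gripper_force: 0.0
time_s: 25.25
tcp_pos: [0.4395, -0.1209, 0.2919]
ee_rot: [[-0.972, 0.236, -0.002], [0.236, 0.972, 0.0], [0.002, -0.0, -1.0]]
wrist_force: [0.2, -0.6, 0.4]
gripper_width: 0.005
gripper_force: 0.0
```

```bash
python3 - <<'E'
from g import *
G=np.array([.469,-.0964]);a=np.radians(18);w=p[2]
def c(psi,al,of):
    s=np.radians(psi);x=(al*np.cos(s)-of*np.sin(s))*np.cos(a);y=al*np.sin(s)+of*np.cos(s)
    return G*1e3+[np.cos(w)*x-np.sin(w)*y,np.sin(w)*x+np.cos(w)*y]
print('standby',c(-90,22,-26).round(1))
W=[c(t,22,-17) for t in range(-90,21,10)]
print(np.round(W,1).tolist());print(np.diff(W,axis=0).round(1).tolist())
E
```

```text
standby [ 439.8 -111.9]
[[448.1, -114.0], [451.2, -117.4], [454.9, -120.2], [459.0, -122.3], [463.5, -123.6], [468.1, -124.1], [472.7, -123.8], [477.2, -122.6], [481.4, -120.6], [485.3, -117.9], [488.7, -114.5], [491.5, -110.6]]
[[3.2, -3.5], [3.7, -2.8], [4.1, -2.1], [4.4, -1.3], [4.6, -0.5], [4.6, 0.4], [4.5, 1.2], [4.3, 2.0], [3.9, 2.7], [3.4, 3.4], [2.8, 3.9]]
```

```bash
python3 -m jog '0 0 9 -60 0; 0 0 0 -60 0; 0 0 0 -55 0; 0 0 0 -35 0; 0 0 0 -12 0'; python3 -m jog '0 0 0 0 0; 0 4 -1 0 0; 0 4 -1 0 0; 0 0 0 0 0'; python3 -m jog '0 3.2 -3.5 0.6 10; 0 3.7 -2.8 0.6 10; 0 0 0 0 0'
```

```text
time_s: 25.88
tcp_pos: [0.4385, -0.1117, 0.0685]
ee_rot: [[-0.972, 0.236, -0.005], [0.236, 0.972, -0.0], [0.005, -0.002, -1.0]]
wrist_force: [-0.6, 0.8, -0.9]
gripper_width: 0.009
gripper_force: 0.0
time_s: 26.38
tcp_pos: [0.4467, -0.1135, 0.0712]
ee_rot: [[-0.971, 0.238, -0.003], [0.238, 0.971, 0.0], [0.003, -0.0, -1.0]]
wrist_force: [-5.1, 2.3, 2.7]
gripper_width: 0.005
gripper_force: 2.3
time_s: 26.75
tcp_pos: [0.4539, -0.1205, 0.0724]
ee_rot: [[-0.994, -0.109, -0.001], [-0.109, 0.994, -0.0], [0.001, -0.0, -1.0]]
wrist_force: [-2.9, -2.4, 1.4]
gripper_width: 0.005
gripper_force: 1.6
```

```bash
python3 -m jog '0 4.1 -2.1 0.6 10; 0 4.4 -1.3 0.6 10; 0 4.6 -0.5 0.6 10; 0 0 0 0 0'; python3 -m jog '0 4.6 0.4 0.6 10; 0 4.5 1.2 0.6 10; 0 4.3 2 0.6 10; 0 0 0 0 0'; python3 -m jog '0 3.9 2.7 0.6 0; 0 3.4 3.4 0.6 0; 0 0 0 0 0'
```

```text
time_s: 27.25
tcp_pos: [0.4674, -0.1243, 0.0741]
ee_rot: [[-0.807, -0.591, -0.001], [-0.591, 0.807, -0.0], [0.001, 0.0, -1.0]]
wrist_force: [-3.0, -1.9, 2.2]
gripper_width: -0.001
gripper_force: 1.7
time_s: 27.75
tcp_pos: [0.4813, -0.1207, 0.0757]
ee_rot: [[-0.404, -0.915, -0.0], [-0.915, 0.404, -0.001], [0.001, -0.0, -1.0]]
wrist_force: [-2.2, -2.3, 2.3]
gripper_width: 0.004
gripper_force: 1.8
time_s: 28.12
tcp_pos: [0.4873, -0.1156, 0.0765]
ee_rot: [[-0.403, -0.915, -0.004], [-0.915, 0.403, -0.002], [0.004, 0.002, -1.0]]
wrist_force: [-3.6, -11.0, 0.7]
gripper_width: 0.008
gripper_force: 5.0
```

```bash
python3 -m jog '0 2 2.7 0.3 0; 0 0 0 0 0'; python3 -m jog '0 1 3 0 0; 0 0 0 0 0'
```

```text
time_s: 28.38
tcp_pos: [0.4913, -0.1118, 0.0771]
ee_rot: [[-0.404, -0.915, 0.002], [-0.915, 0.404, -0.0], [-0.0, -0.002, -1.0]]
wrist_force: [-0.4, -1.2, 0.3]
gripper_width: 0.005
gripper_force: 0.4
time_s: 28.62
tcp_pos: [0.4929, -0.1076, 0.0772]
ee_rot: [[-0.402, -0.915, 0.003], [-0.915, 0.402, 0.001], [-0.002, -0.002, -1.0]]
wrist_force: [0.1, 0.0, -0.2]
gripper_width: 0.005
gripper_force: 0.0
```

```bash
python3 -m jog '0 -3 -12 0 0; 0 0 0 50 0; 0 -10 10 60 -10; 0 -15 40 60 -10; 0 -20 55 30 -10';python3 -m jog '0.4 -15 55 0 -10; 0.4 0 0 0 -10; 0.4 0 0 0 -10; 0.4 0 0 0 0'; cat > ptr.py <<'E'
from h import *
S,T=cams()
from station import r
print(r.sense()['tcp_pos'].round(3))
G=np.array([.469,-.0964,.0709])
K=np.array([.4669,-.0959,.0776]);w=-.2386;a=np.radians(18)
for n,c in(('S',S),('T',T)):
    k=c.proj(K)[0];h=cv2.cvtColor(c.im,cv2.COLOR_BGR2HSV);x,y=k.astype(int)
    m=np.argwhere((h[y-16:y+17,x-16:x+17,2]>130)&(h[y-16:y+17,x-16:x+17,1]<60))+[y-16,x-16]
    # intersect with knob-top plane
    nrm=np.array([-np.sin(a)*np.cos(w),-np.sin(a)*np.sin(w),np.cos(a)])
    out=[]
    for yy,xx in m:
        d=c.ray((xx,yy));P=c.o+d*((K-c.o)@nrm)/(d@nrm)-K
        q=np.array([[np.cos(w),np.sin(w)],[-np.sin(w),np.cos(w)]])@P[:2]*1e3;q[0]/=np.cos(a)
        if np.hypot(*q)<31:out.append(q)
    out=np.array(out);print(n,len(out),out.round(0).tolist() if len(out)<40 else '', np.degrees(np.arctan2(out[:,1].mean(),out[:,0].mean())) if len(out) else '')
E
python3 ptr.py
```

```text
time_s: 29.25
tcp_pos: [0.4499, -0.0284, 0.2669]
ee_rot: [[-0.801, -0.598, 0.006], [-0.598, 0.801, 0.002], [-0.006, -0.002, -1.0]]
wrist_force: [0.6, 0.2, -0.0]
gripper_width: 0.006
gripper_force: 0.0
time_s: 29.75
tcp_pos: [0.4361, 0.02, 0.2638]
ee_rot: [[-0.989, -0.148, 0.001], [-0.148, 0.989, 0.001], [-0.001, 0.001, -1.0]]
wrist_force: [-0.1, -0.2, -0.4]
gripper_width: 0.356
gripper_force: 0.0
[0.436 0.02  0.264]
S 128  84.02978391646782
T 0 []
```

```bash
sed -i 's/,2\]>130)&/,2]>165)\&/;s/<60))/<50))/' ptr.py; python3 -m jog '0.4 -15 60 0 0; 0.4 -15 50 0 0; 0.4 0 0 0 0'; python3 ptr.py; python3 - <<'E'
from h import *
S,T=cams()
for c,(x,y) in((T,(350,255)),(S,(333,279))):
    g=cv2.cvtColor(c.im,cv2.COLOR_BGR2GRAY)[y-14:y+15,x-16:x+17]//26
    print('\n'.join(''.join(map(str,q)) for q in g.tolist()),'\n')
E
```

```text
time_s: 30.22
tcp_pos: [0.4057, 0.132, 0.2638]
ee_rot: [[-0.988, -0.152, 0.0], [-0.152, 0.988, 0.001], [-0.0, 0.001, -1.0]]
wrist_force: [-0.5, -0.3, 0.5]
gripper_width: 0.399
gripper_force: 0.0
[0.406 0.13  0.264]
S 122  86.02101639880026
T 10 [[16.0, 19.0], [16.0, 17.0], [14.0, 16.0], [15.0, 14.0], [12.0, 13.0], [13.0, 11.0], [11.0, 11.0], [9.0, 8.0], [7.0, 5.0], [5.0, 5.0]] 44.944571261366235
998644555433333322323333344443346
986433454433222222222223333333334
975333333332222222222222233333333
864333333332222222222222223333333
853333333343322222222222222333334
743333323455432222222222222233334
654433323466542222222222222223344
666543323467753222222222222223334
667653322346765322222222222222333
555543222234666432222222222222333
433333222223456543222222222222233
333333222222346653222222222222233
333333222222235664322222222222233
433333222222224554322222222222233
433333222222223333222222222222335
433333222222222222222222222222347
533333322222222222222222222222357
643333322222222222222222222222346
743333322222222222222222222222334
853333332222222222222222222222333
874333332222222222222
[... 572 characters left out ...]
97477421235533334578
222346788888885486312224532222234
235678888888742486222223322222334
467898888866752475222222222222444
788888888635863332222222222222344
888888864323552222222222222222233
888888742222222222222222222222222
888886422222222222222222222222223
888864222222222222222222222222222
888742222222222222222222222222222
887422222222222222222222222222222
886322222222222222222222222222222
874222222222222222222222222222222
863222222222222222222222222222222
842222222222222222222222222222222
742222222222222222222222222222222
632222222222222222222222222222222
522222222222222222222222222222223
522222222222222222222222222222222
522222222222222222222222222222223
522222222222212222222222222222222
```

```bash
python3 - <<'E'
from h import *
S,T=cams()
K=np.array([.4669,-.0959,.0776]);w=-.2386;a=np.radians(18);n=np.array([-np.sin(a)*np.cos(w),-np.sin(a)*np.sin(w),np.cos(a)])
g=cv2.cvtColor(T.im,cv2.COLOR_BGR2GRAY).astype(float)
pts=[];wt=[]
for y in range(244,256):
    for x in range(342,354):
        if g[y,x]>95:
            d=T.ray((x,y));P=T.o+d*((K-T.o)@n)/(d@n)-K
            q=np.array([[np.cos(w),np.sin(w)],[-np.sin(w),np.cos(w)]])@P[:2];pts.append([q[0]/np.cos(a),q[1]]);wt.append(g[y,x]-80)
pts=np.array(pts);wt=np.array(wt);m=np.average(pts,0,wt);C=np.cov(pts.T,aweights=wt);e,v=np.linalg.eigh(C);print(m*1e3,np.degrees(np.arctan2(*v[::-1,1])),len(pts))
red=((0,170,120),(5,255,255));print(blob(S,*red,(360,180,430,310))[:1],blob(T,*red,(360,180,450,260))[:1])
x0,y0,x1,y1=(225,150,435,330);A=cv2.resize(S.im[y0:y1,x0:x1],(490,420),interpolation=2)
x0,y0,x1,y1=(290,160,440,380);x0,y0,x1,y1=(290,170,400,320);B=cv2.resize(T.im[y0:y1,x0:x1],(308,420),interpolation=2)
cv2.imwrite('pics/final.png',np.hstack([A,B]))
E
```

```text
[11.33983338 11.30410642] 53.77283973862685 47
[(array([401.15873016, 273.77777778]), 63)] [(array([411.08843537, 222.24489796]), 147)]
```

View pics/final.png

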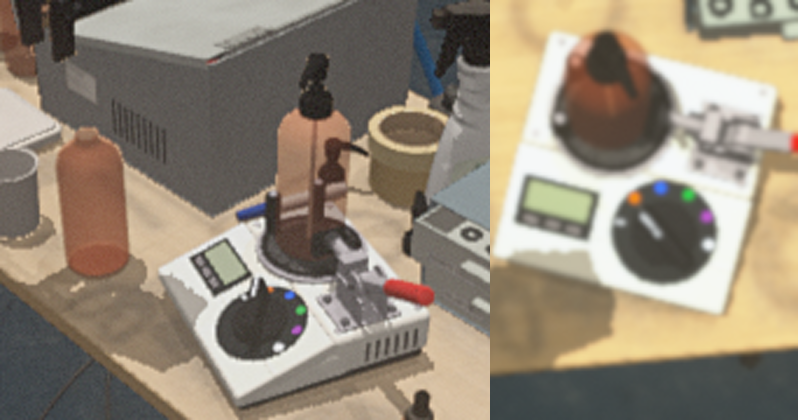

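The last picture shows the bottle upright against the posts (scene half, about 315,200). The lever is down, with its red grip at 410,292, where it was at the start. The pointer is on the orange mark (top half, about 650,225), measured at 53.8° against 54°.

```bash
python3 -c "
from station import r
print(r.finish_job())"
```

```text
the job is handed in; nothing more can be done
None
```

The job is done and handed in after about 30 s of robot time: lever raised, bottle set upright against the posts, lever swung back fully down onto it, and selector in the orange detent. The open bottle, beaker and dropper bottle were not touched.

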